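# Put the loaf away in the bread keeper

## Robot

A 7-joint arm with a two-finger parallel gripper is mounted at the origin on the work surface. World frame = base frame: x ahead of the robot, y to its left, z up, the work surface at z = 0. Lengths are in m, angles in rad, forces in N, time in s.
With the tool pointing down it reaches from about 0.425 to 0.95 m from the base axis. Payload 4.7 kg.
Tool frame: the origin (TCP) lies on the centre line of the jaws, within the pads' length; the fingertips stand 22 mm ahead of it and the grasp point (between the pads) lies 3 mm ahead of it (env.tcp_to_tips is the distance from the TCP to the fingertips, in m); z points along the fingers, y is the line along which they close (so a half turn about z gives the same grasp; the last joint's range is limited). The gripper opens to 85 mm and grips with 20 to 120 N. Pads are 22 mm wide; open, the fingers measure 114 mm over their backs; the gripper's body (76 mm by 85 mm) begins 54 mm behind the grasp point. The pads swing forward as they close: fully open they stand 13 mm farther back than shut.
Start: joints at [1.158, 0.469, -0.049, 1.532, 0.024, 1.141, -0.082], TCP at [0.253, -0.626, 0.231] pointing down, gripper open.
Joint ranges: [-2.59, 2.59], [-0.33, 1.99], [-1.39, 1.29], [0.1, 2.45], [-1.04, 4.18], [0.21, 1.99], [-2.66, 2.66]. Speed limits (rad/s): [2.57, 2.57, 3.14, 3.14, 3.14, 3.14, 3.14].

## Interface

Orientations are given as a 3x3 rotation matrix whose columns are the frame's x, y, z axes.
In Python, from cell import env gives the robot as it stands.
- The arm moves only by the shell command python3 -m crank 'ROWS'. ROWS is text: rows parted by semicolons, each of 5 numbers parted by spaces: the finger opening in m, from 0 to 0.0854, then the shift along the tool's x, y, z in m, then the turn about the tool's z in rad. In form: gripper dx dy dz spin; .... A call has 1 to 12 rows; each row is the pose to reach, as a shift and turn from the pose commanded when the call began, along the tool's axes at that moment; what a row does not reach only later rows make up. A row lasts 1/8 s, in which the tool goes at most 62.5 mm and 10.7 degrees, less where a joint would pass 70% of its speed; a pose out of reach is approached as far as the arm can. A call with a gripper value outside its range is refused whole. The fingers move at their own pace and stop on an object; the grip force is fixed at half the most. Time passes only in rows, so rows that repeat a pose let the fingers close. It gives the time, the measured TCP pose, the force, the opening and the grip force at its end, in the units of the state.
- env.sense(): the state, without advancing time (a new reading comes with each control period).
- env.grab_frame(name): name is "scene" or "top" or "wrist"; returns (picture, depth): 384x512x3 uint8, red, green, blue; 384x512 float32, m along the optical axis (not along the pixel's ray), 0 where there is no reading.
- env.get_calibration(name): a dict with "camera_matrix" (3x3 intrinsics, pixels), "R" (3x3) and "t" (3): a world point X has camera coordinates R X + t; the wrist camera has in their place "mount" (4x4, takes a point from camera to tool coordinates, whose origin is the TCP and whose axes are the flange's). Camera axes: x right, y down, z forward; pixel columns grow to the right and rows downward; lengths in m; the calibration is good to about 2 mm. A picture is of the moment at which its call begins: read the wrist's pose just before it. get_calibration takes no time and is no camera call.
- env.close_job(): hands the job in; it is judged then, once.
The state is a dict: "time": time; "qpos": joint angles; "qd": joint speeds; "joint_torque": joint torques, N m; "ee_pos": TCP position; "tcp_rot": TCP orientation; "ft_force": force on the tool from outside, world axes, zero at the start; "wrist_torque": the same for the moment, N m; "gripper_width": finger opening in m; "gripper_force": force on a finger pad.
Only numpy, scipy, OpenCV 4.12 (cv2) and the standard library are available. Lean on these libraries where they do the work, as an engineer would, in place of code of your own. Each camera call takes 0.05 s, during which the arm holds its last target. There are 200 camera calls.

## Task

Put the long loaf away in the bread keeper: press the fingers down on its flat lid and drag it back towards the robot until it is fully open, then set the loaf down gently (not dropped), right way up, on the floor of the well. Let go of it, and slide the lid fully shut again over it. Leave the bun and the other things on the counter where they are.

Things in the scene. Friction and masses are not known exactly. Their poses are not given: they have to be found in the camera images.
- keeper: Bread keeper, a white box fixed to the counter, 370 mm (its x) by 190 mm (its y), 111 mm high. Origin: centre of its underside; z up; x points away from the robot, from its closed half (x -185 to +15 mm, flat deck on top at z 100) to its open well (x +15 to +170). Wooden strips round the top reach z 111: at both sides (10 mm wide), far end (11 mm) and near end (22 mm); the lid slides between them.
- lid (a joint): Slide of the keeper's lid, in m: 0 = fully shut over the well (far edge tight at the far strip), 0.165 = fully open at its stop over the deck, well uncovered. It grows as the lid moves along the keeper's -x, towards the robot. It starts 0 to 6 mm open, stays where it is left and slides with about 1.5 N of friction plus a drag of 6 N per m/s.
- lid_top (a point): Centre of the top face of the lid, a plain wooden plate 167 mm (keeper x) by 168 mm (keeper y) by 8 mm, no handle, held in its track so that it cannot lift or twist. Its top is at keeper z 109 mm, 2 mm below the strips; shut, its centre is at keeper x +88.5 mm. Axes as the keeper's.
- well_floor (a point): Centre of the floor of the well, at keeper (92.5, 0, 36) mm. The well is an open pocket 155 mm (keeper x) by 166 mm (keeper y), 64 mm deep from its rim at keeper z 100 mm. Axes as the keeper's.
- loaf: Long brown loaf with a hard crust, 130 mm long (its y) by 60 mm wide (its x) by 50 mm high, about 0.35 kg, lying flat and loose on the wooden board, its slashed top up. Origin: centre of its underside; z up.
- board: Wooden board fixed to the counter, 300 mm (its x) by 180 mm (its y) by 18 mm thick; the loaf lies on its far part, a bun on its near part. Origin: centre of its underside.
- bun: Round bun, 76 mm across and 42 mm high, loose on the near part of the board. Origin: centre of its underside. To be left alone.
- shaker: Steel sugar shaker, 48 mm across and 95 mm high, standing in the middle of the counter. Origin: centre of its underside. To be left alone.
- spoon: Steel spoon, 150 mm long (its x), lying in the middle of the counter. To be left alone.
- mug: White mug, 76 mm across and 85 mm high, standing on the left. Origin: centre of its underside. To be left alone.
- jar: Glass jar with a wooden cap, 80 mm across and 120 mm high, standing on the right. Origin: centre of its underside. To be left alone.
There are look-alikes about, which are no part of the job. There is more than one size of the loaf; the one meant has the size given above.

How it is judged:
By the outcome, as a careful person would: the job done as asked, in the order asked, and still so for the second after the job is handed in, with the robot touching nothing.
It also fails if it takes over 64 s, if anything falls off the work surface, if the arm or the gripper's body presses on something with over 40 N, if the wrist force passes 120 N, or if a joint passes its speed limit or range.

## Working session

There is one attempt and no reset: what is moved stays moved. The work goes in short steps, Python scripts to look and compute and a shell command to move; the robot and the scene stay as the last step left them, time stands still between calls to the robot, and variables do not carry over. Pictures are saved under pics/ and viewed, at most 10 in all, crops included, and the job is handed in when it is done.

```bash
mkdir -p pics; ls
python3 - <<'E'
from cell import env
import cv2,numpy as np
s=env.sense();print(s['time'],s['ee_pos'],s['tcp_rot'],s['gripper_width'],env.tcp_to_tips)
for n in("scene","top"):
    p,d=env.grab_frame(n);cv2.imwrite(f"pics/{n}0.png",p[:,:,::-1]);np.savez(f"{n}0.npz",p=p,d=d)
    c=env.get_calibration(n);print(n,c)
print(env.get_calibration("wrist"))
E
```

```text
pics
0.0 [ 0.25254741 -0.62536106  0.22955173] [[ 9.27237975e-01  3.74471755e-01 -8.01568439e-04]
 [ 3.74472605e-01 -9.27236278e-01  1.77565781e-03]
 [-7.83096406e-05 -1.94662277e-03 -9.99998102e-01]] 0.08550188186767849 0.022
scene {'camera_matrix': array([[385.6403441 ,   0.        , 250.97151791],
       [  0.        , 385.6403441 , 196.22279064],
       [  0.        ,   0.        ,   1.        ]]), 'R': array([[-0.80147734,  0.59789459,  0.01249492],
       [ 0.49636646,  0.6767419 , -0.54372855],
       [-0.3335482 , -0.42958405, -0.83916812]]), 't': array([ 0.37589116, -0.18956414,  1.60343647])}
top {'camera_matrix': array([[423.17025357,   0.        , 259.97358878],
       [  0.        , 423.17025357, 195.5677408 ],
       [  0.        ,   0.        ,   1.        ]]), 'R': array([[-0.01385163, -0.99983218,  0.01198915],
       [-0.9957632 ,  0.01270319, -0.09107295],
       [ 0.09090537, -0.01319986, -0.99577205]]), 't': array([0.00238319, 0.50271331, 1.37744409])}
{'camera_matrix': array([[281.97052048,   0.        , 255.55760986],
       [  0.        , 281.97052048, 193.64886035],
       [  0.        ,   0.        ,   1.        ]]), 'mount': array([[-6.31120549e-04, -9.62610828e-01, -2.70887420e-01,
         6.99637597e-02],
       [ 9.99999293e-01, -8.80628566e-04,  7.99529524e-04,
         5.56978002e-04],
       [-1.00818698e-03, -2.70886724e-01,  9.62610703e-01,
        -1.44763002e-01],
       [ 0.00000000e+00,  0.00000000e+00,  0.00000000e+00,
         1.00000000e+00]])}
```

View pics/top0.png

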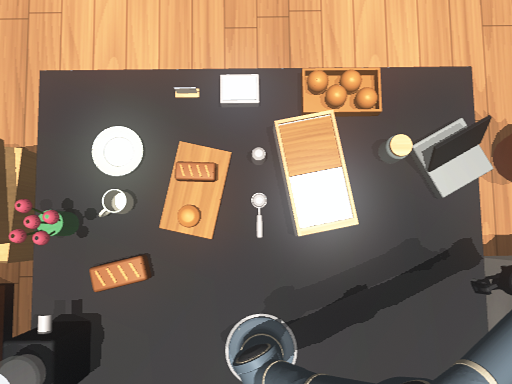

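View pics/scene0.png

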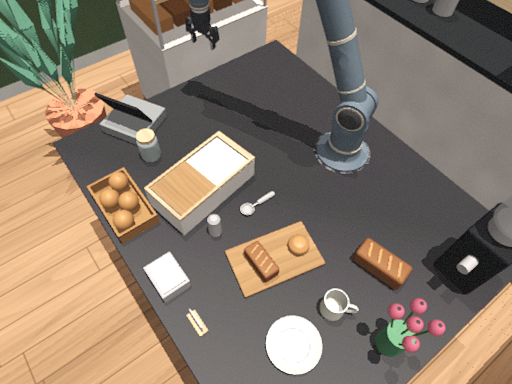

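The top view shows the keeper at columns 275–357, rows 112–235. Its lid is the wooden plate near (310,147) and its far end is tilted towards +y. The right-sized loaf is on the board at (195,171), with the bun at (189,215). A bigger look-alike loaf lies on the bare counter at (120,272). The scene view agrees with this.

```bash
cat > h.py <<'E'
import numpy as np,cv2
from cell import env
def world(n,d):
    c=env.get_calibration(n);K=c['camera_matrix'];v,u=np.indices(d.shape)
    r=np.stack([(u-K[0,2])/K[0,0],(v-K[1,2])/K[1,1],np.ones(d.shape)],-1)
    return (r*d[...,None]-c['t'])@c['R']
def cast(n,uv,z):
    c=env.get_calibration(n);K=c['camera_matrix'];uv=np.atleast_2d(uv)
    r=np.c_[(uv-[K[0,2],K[1,2]])/K[0,0],np.ones(len(uv))]@c['R'];o=-c['R'].T@c['t']
    return o+r*((z-o[2])/r[:,2])[:,None]
def rect(n,m,z):
    m=m.astype(np.uint8);k,l,st,_=cv2.connectedComponentsWithStats(m)
    i=1+np.argmax(st[1:,4]);v,u=np.nonzero(l==i)
    P=cast(n,np.c_[u,v].astype(float),z)
    (c,s,a)=cv2.minAreaRect((P[:,:2]*1000).astype(np.float32))
    return np.round(c,1),np.round(s,1),round(a,1),len(u),np.round(cast(n,[st[i,0],st[i,1]],z),3)
def near(P,xy,r): return np.hypot(P[...,0]-xy[0],P[...,1]-xy[1])<r
E
python3 - <<'E'
from h import *
for n in("top","scene"):
    f=np.load(n+"0.npz");W=world(n,f['d']);z=W[...,2];hsv=cv2.cvtColor(f['p'],cv2.COLOR_RGB2HSV)
    kc=cast("top",[316,174],.1)[0];lc=cast("top",[195,171],.068)[0];bc=cast("top",[189,215],.06)[0]
    print(n,kc,lc,bc)
    print('keeper',rect(n,near(W,kc,.24)&(z>.09)&(z<.125),.108))
    # lid: saturated wood vs white deck, top surface inner
    k=near(W,kc,.24)&(z>.09)&(z<.125)
    print('wood',rect(n,cv2.erode((k&(hsv[...,1]>110)).astype(np.uint8),np.ones((3,3))),.109), 'hs',np.median(hsv[k&(hsv[...,1]>110)],0))
    print('white',rect(n,k&(hsv[...,1]<40),.1))
    m=near(W,lc,.085)&(z>.045)&(z<.09); print('loaf',rect(n,m,.06),np.percentile(z[m],[5,50,95]))
    m=near(W,bc,.05)&(z>.035)&(z<.09); print('bun',rect(n,m,.045),z[m].max())
    m=near(W,lc,.2)&(z>.01)&(z<.03); print('board',rect(n,m,.018),np.median(z[m]))
    print('kz',np.percentile(z[k],[5,50,95]))
E
```

```text
top [ 0.56154469 -0.18048599  0.1       ] [0.58051678 0.20397708 0.068     ] [0.43975155 0.22425974 0.06      ]
keeper (array([ 568.1, -175.5]), array([370.5, 192.4]), 10.6, 7170, array([[ 0.766, -0.051,  0.108]]))
wood (array([ 651.2, -162.3]), array([156.9, 160.9]), 10.5, 2389, array([[ 0.743, -0.07 ,  0.109]])) hs [ 15.  129.  240.5]
white (array([ 485.9, -193.1]), array([172. , 171.6]), 10.7, 2912, array([[ 0.585, -0.096,  0.1  ]]))
loaf (array([581.8, 205.6]), array([130.3,  62.1]), 87.6, 753, array([[0.615, 0.27 , 0.06 ]])) [0.0581668  0.06653152 0.0715615 ]
bun (array([439. , 229.8]), array([71.4, 70.4]), 44.7, 402, array([[0.473, 0.265, 0.045]])) 0.06526585135041449
board (array([529.2, 211.5]), array([179.5, 294.9]), 77.0, 3433, array([[0.691, 0.328, 0.018]])) 0.017029113631631697
kz [0.09561587 0.10530251 0.11239863]
scene [ 0.56154469 -0.18048599  0.1       ] [0.58051678 0.20397708 0.068     ] [0.43975155 0.22425974 0.06      ]
keeper (array([ 569.1, -172.8]), array([376.4, 203.6]), 10.6, 4631, array([[ 0.636, -0.476,  0.108]]))
wood (array([ 652.7, -162.2]), array([152. , 152.9]), 10.6, 1286, array([[ 0.69 , -0.307,  0.109]])) hs [ 16. 115. 231.]
white (array([ 485.2, -195.3]), array([164.4, 168.7]), 10.3, 1552, array([[ 0.518, -0.36 ,  0.1  ]]))
loaf (array([586. , 207.4]), array([133.7,  63.6]), 87.6, 714, array([[0.589, 0.12 , 0.06 ]])) [0.05434545 0.06617161 0.07047544]
bun (array([443.4, 233.7]), array([72.5, 68.6]), 50.3, 329, array([[0.448, 0.186, 0.045]])) 0.06274807694517807
board (array([531.7, 213.1]), array([181.2, 297.4]), 76.9, 3015, array([[0.592, 0.008, 0.018]])) 0.016832596433439047
kz [0.09538853 0.10627597 0.11221684]
```

```bash
python3 -m crank '0 0.548 -0.282 0.04 -1.372;0 0.548 -0.282 0.04 -1.372;0 0.548 -0.282 0.04 -1.372;0 0.548 -0.282 0.04 -1.372;0 0.548 -0.282 0.04 -1.372;0 0.548 -0.282 0.04 -1.372;0 0.548 -0.282 0.04 -1.372;0 0.548 -0.282 0.04 -1.372;0 0.548 -0.282 0.04 -1.372;0 0.548 -0.282 0.04 -1.372;0 0.548 -0.282 0.04 -1.372;0 0.548 -0.282 0.04 -1.372'
```

```text
time: 1.6
ee_pos: [0.6548, -0.1597, 0.1899]
tcp_rot: [[-0.184, 0.983, -0.002], [0.983, 0.184, -0.001], [-0.0, -0.002, -1.0]]
ft_force: [0.3, -0.3, -0.3]
gripper_width: -0.0
gripper_force: 0.0
```

Descend to contact (expected TCP z 0.131).

```bash
python3 -m crank '0 0 0 0.03 0;0 0 0 0.05 0;0 0 0 0.055 0;0 0 0 0.059 0;0 0 0 0.061 0;0 0 0 0.061 0'
```

```text
time: 2.35
ee_pos: [0.6556, -0.1592, 0.1302]
tcp_rot: [[-0.184, 0.983, 0.001], [0.983, 0.184, -0.0], [-0.0, 0.001, -1.0]]
ft_force: [-0.4, 0.5, -0.1]
gripper_width: -0.0001
gripper_force: 0.0
```

```bash
python3 -m crank '0 0 0 0.001 0;0 0 0 0.002 0;0 0 0 0.002 0'; python3 -m crank '0 0 0 0.001 0;0 0 0 0.001 0'
```

```text
time: 2.72
ee_pos: [0.6553, -0.1592, 0.1276]
tcp_rot: [[-0.184, 0.983, -0.0], [0.983, 0.184, -0.0], [-0.0, -0.0, -1.0]]
ft_force: [0.1, -0.4, -1.3]
gripper_width: -0.0003
gripper_force: 0.0
time: 2.98
ee_pos: [0.6553, -0.1592, 0.1265]
tcp_rot: [[-0.184, 0.983, -0.0], [0.983, 0.184, -0.0], [0.0, -0.0, -1.0]]
ft_force: [0.6, 0.9, -0.3]
gripper_width: 0.0006
gripper_force: 0.0
```

```bash
python3 -m crank '0 0 0 0.001 0;0 0 0 0.001 0'; python3 -m crank '0 0 0 0.001 0;0 0 0 0.001 0';python3 -m crank '0 0 0 0.001 0;0 0 0 0.001 0'
```

```text
time: 3.22
ee_pos: [0.6553, -0.1592, 0.1255]
tcp_rot: [[-0.184, 0.983, -0.0], [0.983, 0.184, -0.0], [-0.0, -0.0, -1.0]]
ft_force: [0.6, 0.1, -0.1]
gripper_width: -0.0001
gripper_force: 0.0
time: 3.48
ee_pos: [0.6553, -0.1592, 0.1245]
tcp_rot: [[-0.184, 0.983, -0.0], [0.983, 0.184, -0.0], [-0.0, -0.0, -1.0]]
ft_force: [-0.8, -0.2, 0.2]
gripper_width: 0.0001
gripper_force: 0.0
time: 3.72
ee_pos: [0.6553, -0.1592, 0.1235]
tcp_rot: [[-0.184, 0.983, -0.0], [0.983, 0.184, -0.0], [0.0, -0.0, -1.0]]
ft_force: [0.1, 0.0, -0.2]
gripper_width: 0.0001
gripper_force: 0.0
```

Run:
```python
from h import *
for n in("top","scene"):
    f=np.load(n+"0.npz");W=world(n,f['d'])
    for q in([.655,-.159],[.62,-.165],[.69,-.152],[.49,-.19]):
        m=near(W,q,.012)&(W[...,2]>.05);print(n,q,np.median(W[m][:,2]),m.sum())
p,d=env.grab_frame("wrist");cv2.imwrite("pics/w1.png",p[:,:,::-1])
```

```text
top [0.655, -0.159] 0.10801030817474182 45
top [0.62, -0.165] 0.10806417411959282 44
top [0.69, -0.152] 0.10742047150620825 43
top [0.49, -0.19] 0.09856813496615088 48
scene [0.655, -0.159] 0.10845257516972967 28
scene [0.62, -0.165] 0.10783027985079345 28
scene [0.69, -0.152] 0.10761693272926992 29
scene [0.49, -0.19] 0.0986860861115375 23
```

View pics/w1.png

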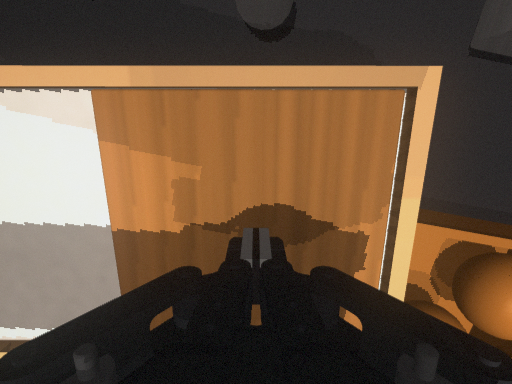

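The wrist view shows the closed fingertips at about (256,232), over the middle of the lid. The lid is slightly open at the far strip and the force is still zero, so I'll keep going down gently.

```bash
python3 -m crank '0 0 0 0.001 0;0 0 0 0.001 0'; python3 -m crank '0 0 0 0.001 0;0 0 0 0.001 0';python3 -m crank '0 0 0 0.001 0;0 0 0 0.001 0'
```

```text
time: 4.03
ee_pos: [0.6553, -0.1592, 0.1225]
tcp_rot: [[-0.184, 0.983, -0.0], [0.983, 0.184, -0.0], [-0.0, -0.0, -1.0]]
ft_force: [0.1, 0.6, -0.8]
gripper_width: 0.0001
gripper_force: 0.0
time: 4.28
ee_pos: [0.6553, -0.1592, 0.1215]
tcp_rot: [[-0.184, 0.983, -0.0], [0.983, 0.184, -0.0], [0.0, -0.0, -1.0]]
ft_force: [0.0, -0.3, -0.2]
gripper_width: 0.0002
gripper_force: 0.0
time: 4.53
ee_pos: [0.6553, -0.1593, 0.1205]
tcp_rot: [[-0.184, 0.983, -0.0], [0.983, 0.184, -0.0], [0.0, -0.0, -1.0]]
ft_force: [-0.4, -0.4, -0.2]
gripper_width: 0.0004
gripper_force: 0.0
```

Run:
```python
from h import *
p,d=env.grab_frame("wrist");c=env.get_calibration("wrist");K=c['camera_matrix'];M=c['mount']
v,u=np.indices(d.shape);T=np.stack([(u-K[0,2])/K[0,0]*d,(v-K[1,2])/K[1,1]*d,d],-1)@M[:3,:3].T+M[:3,3]
for r in range(180,262,5): print(r,np.round(T[r,248]*1000,1),np.round(T[r,256]*1000,1),p[r,248])
```

```text
180 [32.5 -2.7 10.2] [32.6  1.8  9.6] [165 105  55]
185 [29.8 -2.7  9.5] [29.7  1.8 10. ] [166 106  56]
190 [27.  -2.8  9.1] [26.4  1.8 11. ] [163 105  52]
195 [23.7 -2.8 10.1] [23.5  1.8 11. ] [164 108  58]
200 [20.7 -2.8 10.4] [20.6  1.8 10.6] [166 109  58]
205 [17.4 -2.9 11.2] [17.8  1.8  9.8] [165 108  58]
210 [14.9 -2.9  9.4] [14.3  1.8 11.1] [83 54 29]
215 [11.3 -2.9 10.9] [11.9  1.8  9.4] [80 50 21]
220 [ 8.2 -2.9 10.9] [ 8.5  1.8 10.1] [82 54 29]
225 [ 5.7 -2.9  9.2] [6.  1.8 8.5] [81 51 24]
230 [10.4 -2.4 -9.3] [ 11.1   1.7 -10.8] [71 64 61]
235 [ 11.   -2.2 -16.9] [ 10.7   1.7 -16.2] [69 64 60]
240 [ 10.6  -2.1 -21.7] [ 10.8   1.7 -22.1] [70 63 61]
245 [ 10.2  -1.9 -26.3] [ 10.7   1.7 -27.2] [69 63 61]
250 [ 10.6  -1.8 -32. ] [ 10.6   1.7 -32. ] [67 62 59]
255 [ 10.4  -1.7 -36.1] [ 10.2   1.7 -35.7] [66 64 61]
260 [  9.7  -1.6 -39.3] [ 10.    1.7 -39.7] [88 85 81]
```

The wrist depth shows the fingertips ending about 12–15 mm above the lid, so the true tips sit further back than the nominal offset. I'll carry on by contact.

```bash
python3 -m crank '0 0 0 0.002 0;0 0 0 0.004 0;0 0 0 0.006 0;0 0 0 0.006 0'; python3 -m crank '0 0 0 0.001 0;0 0 0 0.002 0;0 0 0 0.002 0'; python3 -m crank '0 0 0 0.001 0;0 0 0 0.002 0;0 0 0 0.002 0'
```

```text
time: 5.08
ee_pos: [0.6552, -0.1592, 0.1143]
tcp_rot: [[-0.184, 0.983, -0.0], [0.983, 0.184, 0.0], [0.0, -0.0, -1.0]]
ft_force: [-1.2, 0.2, 0.2]
gripper_width: 0.0002
gripper_force: 0.0
time: 5.45
ee_pos: [0.6553, -0.1592, 0.1125]
tcp_rot: [[-0.184, 0.983, -0.0], [0.983, 0.184, -0.0], [-0.0, -0.0, -1.0]]
ft_force: [0.0, 0.2, -0.0]
gripper_width: 0.0001
gripper_force: 0.0
time: 5.82
ee_pos: [0.6553, -0.1592, 0.1105]
tcp_rot: [[-0.184, 0.983, -0.0], [0.983, 0.184, -0.0], [0.0, -0.0, -1.0]]
ft_force: [0.9, 0.2, -0.4]
gripper_width: 0.0001
gripper_force: 0.0
```

```bash
python3 -m crank '0 0 0 0.001 0;0 0 0 0.002 0;0 0 0 0.002 0'; python3 -m crank '0 0 0 0.001 0;0 0 0 0.001 0'
python3 - <<'E'
from h import *
p,d=env.grab_frame("wrist");cv2.imwrite("pics/w2.png",p[:,:,::-1]);c=env.get_calibration("wrist");K=c['camera_matrix'];M=c['mount']
v,u=np.indices(d.shape);T=np.stack([(u-K[0,2])/K[0,0]*d,(v-K[1,2])/K[1,1]*d,d],-1)@M[:3,:3].T+M[:3,3]
for r in range(205,250,4): print(r,np.round(T[r,248]*1000,1),np.round(T[r,256]*1000,1),p[r,248])
E
```

```text
time: 6.2
ee_pos: [0.6553, -0.1592, 0.1086]
tcp_rot: [[-0.184, 0.983, -0.0], [0.983, 0.184, -0.0], [-0.0, -0.0, -1.0]]
ft_force: [0.7, 0.4, 1.1]
gripper_width: 0.0001
gripper_force: 0.0
time: 6.45
ee_pos: [0.6557, -0.1592, 0.1085]
tcp_rot: [[-0.184, 0.983, 0.001], [0.983, 0.184, -0.0], [-0.0, 0.001, -1.0]]
ft_force: [-1.4, -0.7, 5.2]
gripper_width: 0.0001
gripper_force: 2.5
205 [21.9 -2.5 -2.8] [21.7  1.8 -2.1] [163 107  53]
209 [19.4 -2.5 -1.9] [19.4  1.8 -1.9] [163 106  57]
213 [17.1 -2.5 -1.8] [17.5  1.8 -3. ] [100  66  34]
217 [14.7 -2.6 -1.5] [15.   1.8 -2.2] [81 53 27]
221 [12.7 -2.6 -2.4] [12.6  1.8 -2.2] [83 54 30]
225 [10.1 -2.6 -1.7] [10.   1.8 -1.5] [84 55 32]
229 [10.8 -2.4 -8.9] [10.8  1.7 -8.8] [70 64 59]
233 [ 10.7  -2.3 -13.7] [ 10.8   1.7 -13.9] [72 66 61]
237 [ 10.6  -2.2 -18.4] [ 10.8   1.7 -18.7] [70 64 59]
241 [ 10.5  -2.  -22.6] [ 10.6   1.7 -22.8] [68 63 59]
245 [ 10.7  -1.9 -27.3] [ 10.6   1.7 -27. ] [67 61 60]
249 [ 10.7  -1.8 -31.2] [ 10.    1.7 -29.8] [68 63 59]
```

Contact is at reported TCP z 0.1085, so the reported z is effectively the tip height. Press a little more and drag.

```bash
python3 -m crank '0 0 0 0.001 0;0 0 0 0.002 0;0 0 0 0.002 0'; python3 -m crank '0 0 -0.005 0.001 0;0 0 -0.012 0.001 0;0 0 -0.02 0.001 0;0 0 -0.03 0.001 0;0 0 -0.04 0.001 0;0 0 -0.04 0.001 0'
python3 - <<'E'
from h import *
p,d=env.grab_frame("top");np.savez("top1.npz",p=p,d=d)
W=world("top",d);z=W[...,2];hsv=cv2.cvtColor(p,cv2.COLOR_RGB2HSV)
P=W-[.568,-.175,0];kx=P[...,0]*.983+P[...,1]*.184;ky=-P[...,0]*.184+P[...,1]*.983
for x in np.arange(-.16,.17,.01):
    m=(abs(kx-x)<.005)&(abs(ky-.055)<.02); print(round(x,2),np.median(z[m]).round(3),np.median(hsv[m],0))
E
```

```text
time: 6.88
ee_pos: [0.6573, -0.1588, 0.1084]
tcp_rot: [[-0.184, 0.983, 0.005], [0.983, 0.184, -0.001], [-0.001, 0.005, -1.0]]
ft_force: [-0.4, 0.9, 11.5]
gripper_width: 0.0001
gripper_force: 5.7
time: 7.62
ee_pos: [0.6185, -0.1662, 0.1083]
tcp_rot: [[-0.184, 0.983, 0.007], [0.983, 0.184, -0.001], [-0.002, 0.006, -1.0]]
ft_force: [-2.0, 0.4, 15.7]
gripper_width: -0.0003
gripper_force: 7.8
-0.16 0.61 [103.   30.  150.5]
-0.15 0.6 [104.  27. 151.]
-0.14 0.592 [103.  26. 151.]
-0.13 0.585 [104.  24. 151.]
-0.12 0.574 [104.   23.5 151. ]
-0.11 0.565 [104.  22. 150.]
-0.1 0.558 [104.  22. 149.]
-0.09 0.544 [104.  18. 149.]
-0.08 0.539 [104.   17.5 146.5]
-0.07 0.529 [104.  16. 145.]
-0.06 0.519 [104.   13.5 144. ]
-0.05 0.506 [103.  10. 142.]
-0.04 0.496 [104.  10. 140.]
-0.03 0.483 [ 21.  28. 138.]
-0.02 0.47 [104.   27.5 137. ]
-0.01 0.441 [ 20.  25. 133.]
0.0 0.435 [ 17.  23. 130.]
0.01 0.409 [ 15.  33. 207.]
0.02 0.414 [ 15.   48.  221.5]
0.03 0.422 [ 15.  48. 192.]
0.04 0.316 [ 14.   48.  167.5]
0.05 0.298 [ 14.   49.  163.5]
0.06 0.28 [ 14. 118. 198.]
0.07 0.408 [ 15.   64.5 225.5]
0.08 0.109 [ 14. 133. 223.]
0.09 0.109 [ 14. 132. 228.]
0.1 0.108 [ 14. 133. 229.]
0.11 0.108 [ 14. 133. 228.]
0.12 0.107 [ 15.  132.  233.5]
0.13 0.107 [ 15.  126.5 237.5]
0.14 nan [nan nan nan]
0.15 0.035 [  0.   0. 255.]
0.16 0.034 [  0.   0. 255.]
  return _methods._mean(a, axis=axis, dtype=dtype,
  ret = ret.dtype.type(ret / rcount)
  ret = um.true_divide(
```

The lid is following. Continue to the stop.

```bash
python3 -m crank '0 0 -0.01 0 0;0 0 -0.022 0 0;0 0 -0.034 0 0;0 0 -0.046 0 0;0 0 -0.058 0 0;0 0 -0.07 0 0;0 0 -0.082 0 0;0 0 -0.094 0 0;0 0 -0.106 0 0;0 0 -0.116 0 0;0 0 -0.124 0 0;0 0 -0.126 0 0'; python3 -m crank '0 0 -0.004 0 0;0 0 -0.007 0 0;0 0 -0.009 0 0;0 0 -0.009 0 0'
```

```text
time: 9.18
ee_pos: [0.4964, -0.1889, 0.1083]
tcp_rot: [[-0.185, 0.983, 0.01], [0.983, 0.185, -0.001], [-0.003, 0.009, -1.0]]
ft_force: [0.1, 2.5, 16.8]
gripper_width: 0.0002
gripper_force: 8.7
time: 9.68
ee_pos: [0.4905, -0.1908, 0.1083]
tcp_rot: [[-0.185, 0.983, 0.016], [0.983, 0.185, -0.001], [-0.004, 0.015, -1.0]]
ft_force: [6.3, 2.3, 12.0]
gripper_width: -0.0004
gripper_force: 5.8
```

```bash
python3 -m crank '0 0 0 -0.03 0;0 0 0 -0.09 0;0 0 0 -0.12 0;0.0854 0.372 0.171 -0.12 0.227;0.0854 0.372 0.171 -0.12 0.227;0.0854 0.372 0.171 -0.12 0.227;0.0854 0.372 0.171 -0.12 0.227;0.0854 0.372 0.171 -0.12 0.227;0.0854 0.372 0.171 -0.12 0.227;0.0854 0.372 0.171 -0.12 0.227;0.0854 0.372 0.171 -0.12 0.227;0.0854 0.372 0.171 -0.12 0.227'
python3 - <<'E'
from h import *
s=env.sense();R=s['tcp_rot'];o=s['ee_pos']
p,d=env.grab_frame("wrist");cv2.imwrite("pics/w3.png",p[:,:,::-1])
c=env.get_calibration("wrist");K=c['camera_matrix'];M=c['mount']
v,u=np.indices(d.shape);T=np.stack([(u-K[0,2])/K[0,0]*d,(v-K[1,2])/K[1,1]*d,d],-1)@M[:3,:3].T+M[:3,3]
W=T@R.T+o; m=near(W,[.583,.206],.1)&(W[...,2]>.045)&(W[...,2]<.08)&(d>0)
print('loaf wrist',cv2.minAreaRect((W[m][:,:2]*1000).astype(np.float32)),np.percentile(W[m][:,2],[5,95]))
p,d=env.grab_frame("top");cv2.imwrite("pics/t2.png",p[:,:,::-1])
W=world("top",d);z=W[...,2];hsv=cv2.cvtColor(p,cv2.COLOR_RGB2HSV);k=near(W,[.568,-.175],.24)&(z>.09)&(z<.125)
print('keeper',rect("top",near(W,[.568,-.175],.24)&(z>.03)&(z<.125),.108))
print('lid',rect("top",cv2.erode((k&(hsv[...,1]>110)).astype(np.uint8),np.ones((3,3))),.109))
f=near(W,[.659,-.158],.1)&(z>.025)&(z<.045);print('floor',rect("top",f,.036),np.median(z[f]))
E
```

```text
time: 11.18
ee_pos: [0.5829, 0.2046, 0.224]
tcp_rot: [[0.043, 0.999, -0.001], [0.999, -0.043, -0.001], [-0.001, -0.001, -1.0]]
ft_force: [0.0, 0.1, -0.3]
gripper_width: 0.0857
gripper_force: 0.0
loaf wrist ((584.0396118164062, 206.34765625), (127.32129669189453, 60.086158752441406), 87.54789733886719) [0.06523483 0.07081977]
keeper (array([ 589.6, -189.6]), array([407.3, 239.6]), 10.4, 7422, array([[ 0.789, -0.049,  0.108]]))
lid (array([ 491.7, -192.4]), array([155.7, 160.5]), 10.7, 2180, array([[ 0.583, -0.101,  0.109]]))
floor (array([ 665.4, -162.7]), array([150.5, 161.2]), 10.3, 2079, array([[ 0.747, -0.074,  0.036]])) 0.03502336664125805
```

View pics/t2.png

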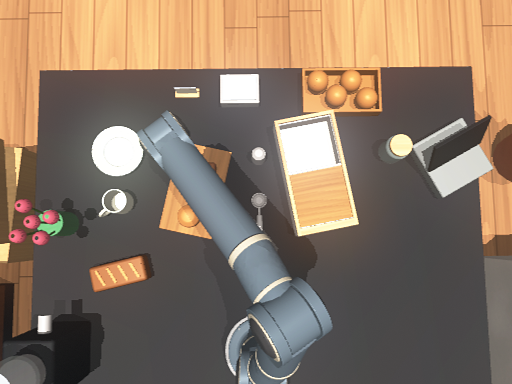

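View pics/w3.png

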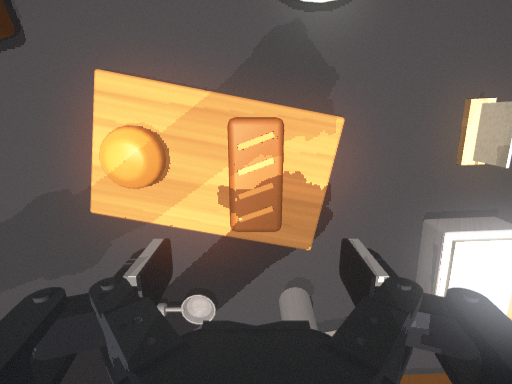

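The top view shows the lid fully open: the plate is at (323,193) and the white well floor at (308,145). The wrist view shows the loaf at (256,175), centred between the open fingers, with the bun clear at (133,157). Measurements agree with the TCP to about 1.5 mm, so descend and grip.

```bash
python3 -m crank '0.0854 0.0015 0.001 0.06 0;0.0854 0.0015 0.001 0.11 0;0.0854 0.0015 0.001 0.15 0;0.0854 0.0015 0.001 0.175 0;0.0854 0.0015 0.001 0.19 0;0.0854 0.0015 0.001 0.198 0;0.0854 0.0015 0.001 0.202 0;0.0854 0.0015 0.001 0.202 0'; python3 -m crank '0.05 0 0 0 0;0.05 0 0 0 0;0.05 0 0 0 0;0.05 0 0 0 0;0.05 0 0 0 0;0.05 0 0 0 0'
```

```text
time: 12.28
ee_pos: [0.5844, 0.2073, 0.0232]
tcp_rot: [[0.042, 0.999, 0.001], [0.999, -0.042, 0.0], [0.0, 0.001, -1.0]]
ft_force: [0.3, -0.6, 0.5]
gripper_width: 0.0859
gripper_force: 0.0
time: 13.02
ee_pos: [0.5844, 0.2075, 0.0235]
tcp_rot: [[0.042, 0.999, 0.001], [0.999, -0.042, 0.0], [0.0, 0.001, -1.0]]
ft_force: [-0.4, -0.5, 6.5]
gripper_width: 0.0591
gripper_force: 66.1
```

```bash
python3 -m crank '0.05 0 0 -0.02 0;0.05 0 0 -0.06 0;0.05 0 0 -0.11 0;0.05 0 0 -0.16 0;0.05 0 0 -0.17 0;0.05 0 0 -0.17 0'; python3 -m crank '0.05 -0.04 0.01 0 -0.05;0.05 -0.09 0.022 0 -0.1;0.05 -0.14 0.035 0 -0.15;0.05 -0.19 0.047 0 -0.2;0.05 -0.24 0.06 0 -0.227;0.05 -0.29 0.072 0 -0.227;0.05 -0.33 0.082 0 -0.227;0.05 -0.355 0.088 0 -0.227;0.05 -0.363 0.09 0 -0.227;0.05 -0.363 0.09 0 -0.227;0.05 -0.363 0.09 0 -0.227'
python3 - <<'E'
from h import *
s=env.sense();R=s['tcp_rot'];o=s['ee_pos']
p,d=env.grab_frame("wrist");cv2.imwrite("pics/w4.png",p[:,:,::-1])
p,d=env.grab_frame("scene");cv2.imwrite("pics/s4.png",cv2.resize(p[60:300,100:340,::-1],(600,600)))
W=world("scene",d);m=near(W,o,.09)&(W[...,2]>.13)&(W[...,2]<.24)
hsv=cv2.cvtColor(p,cv2.COLOR_RGB2HSV);m&=(hsv[...,1]>100)
print('loaf z range',np.percentile(W[m][:,2],[1,50,99]),m.sum())
E
```

```text
time: 13.78
ee_pos: [0.5838, 0.2067, 0.1927]
tcp_rot: [[0.042, 0.999, 0.0], [0.999, -0.042, -0.001], [-0.001, 0.0, -1.0]]
ft_force: [-0.4, -0.6, -3.5]
gripper_width: 0.0597
gripper_force: 65.8
time: 15.15
ee_pos: [0.6584, -0.1569, 0.1922]
tcp_rot: [[-0.187, 0.982, -0.001], [0.982, 0.187, 0.001], [0.001, -0.001, -1.0]]
ft_force: [-0.3, -0.4, -2.9]
gripper_width: 0.0594
gripper_force: 65.7
loaf z range [0.19820965 0.23431439 0.23952238] 450
```

View pics/w4.png

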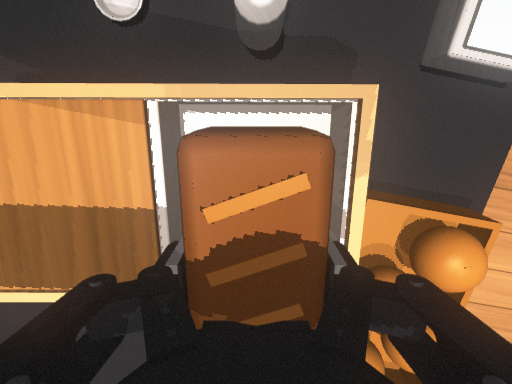

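View pics/s4.png

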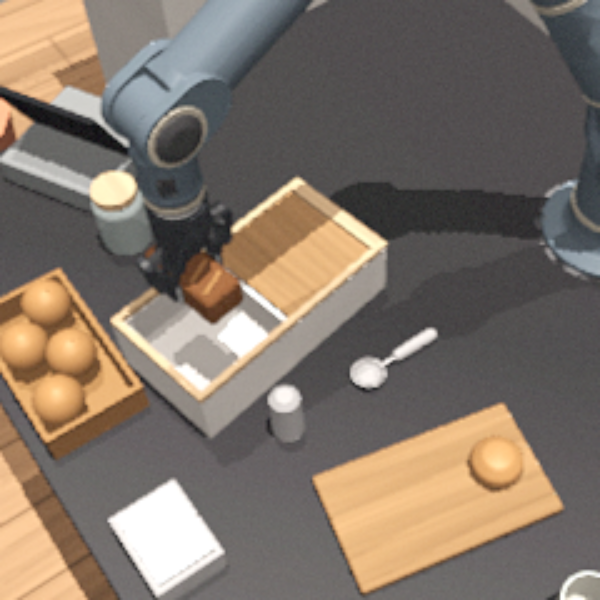

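The wrist view shows the loaf centred over the white well (between the lid edge at column 152 and the far strip at 357), held right way up. The scene view confirms it, with the bun still on the board. Lower it.

```bash
python3 -m crank '0.05 -0.002 0 0.03 0;0.05 -0.002 0 0.06 0;0.05 -0.002 0 0.085 0;0.05 -0.002 0 0.105 0;0.05 -0.002 0 0.12 0;0.05 -0.002 0 0.132 0;0.05 -0.002 0 0.14 0;0.05 -0.002 0 0.145 0;0.05 -0.002 0 0.145 0'; python3 -m crank '0.05 0 0 0.001 0;0.05 0 0 0.002 0;0.05 0 0 0.003 0;0.05 0 0 0.003 0';python3 -m crank '0.05 0 0 0.001 0;0.05 0 0 0.002 0;0.05 0 0 0.002 0'
```

```text
time: 16.38
ee_pos: [0.6591, -0.1613, 0.0476]
tcp_rot: [[-0.184, 0.983, -0.0], [0.983, 0.184, -0.0], [-0.0, -0.0, -1.0]]
ft_force: [0.3, 1.1, -3.1]
gripper_width: 0.0592
gripper_force: 65.7
time: 16.88
ee_pos: [0.659, -0.1613, 0.0446]
tcp_rot: [[-0.184, 0.983, -0.0], [0.983, 0.184, -0.0], [-0.0, -0.0, -1.0]]
ft_force: [0.5, -0.2, -2.0]
gripper_width: 0.0596
gripper_force: 65.7
time: 17.25
ee_pos: [0.659, -0.1612, 0.0425]
tcp_rot: [[-0.184, 0.983, -0.0], [0.983, 0.184, 0.0], [0.0, -0.0, -1.0]]
ft_force: [0.1, -0.3, -2.4]
gripper_width: 0.0595
gripper_force: 65.7
```

```bash
python3 -m crank '0.05 0 0 0.0005 0;0.05 0 0 0.001 0;0.05 0 0 0.001 0';python3 -m crank '0.05 0 0 0.0005 0;0.05 0 0 0.001 0;0.05 0 0 0.001 0'
```

```text
time: 17.62
ee_pos: [0.6591, -0.1612, 0.0416]
tcp_rot: [[-0.184, 0.983, -0.0], [0.983, 0.184, -0.0], [-0.0, -0.0, -1.0]]
ft_force: [0.3, -0.0, -2.9]
gripper_width: 0.0593
gripper_force: 65.7
time: 18.0
ee_pos: [0.6591, -0.1613, 0.0415]
tcp_rot: [[-0.184, 0.983, 0.0], [0.983, 0.184, -0.0], [-0.0, 0.0, -1.0]]
ft_force: [-3.6, -0.7, 5.4]
gripper_width: 0.0591
gripper_force: 66.3
```

Set down. Release, lift and check.

```bash
python3 -m crank '0.075 0 0 0 0;0.08 0 0 0 0;0.08 0 0 0 0;0.08 0 0 -0.01 0;0.08 0 0 -0.03 0;0.08 0 0 -0.06 0;0.08 0 0 -0.11 0;0.08 0 0 -0.15 0;0 0 -0.05 -0.15 0;0 0 -0.11 -0.15 0;0 0 -0.17 -0.15 0;0 0 -0.17 -0.15 0'
python3 - <<'E'
from h import *
s=env.sense();R=s['tcp_rot'];o=s['ee_pos']
p,d=env.grab_frame("wrist");cv2.imwrite("pics/w5.png",p[:,:,::-1])
c=env.get_calibration("wrist");K=c['camera_matrix'];M=c['mount']
v,u=np.indices(d.shape);T=np.stack([(u-K[0,2])/K[0,0]*d,(v-K[1,2])/K[1,1]*d,d],-1)@M[:3,:3].T+M[:3,3]
W=T@R.T+o; hsv=cv2.cvtColor(p,cv2.COLOR_RGB2HSV)
m=near(W,[.659,-.161],.07)&(W[...,2]>.05)&(W[...,2]<.097)&(d>0)&(hsv[...,1]>100)
print('loaf',cv2.minAreaRect((W[m][:,:2]*1000).astype(np.float32)),np.percentile(W[m][:,2],[5,50,98]))
E
```

```text
time: 19.5
ee_pos: [0.4876, -0.1941, 0.1915]
tcp_rot: [[-0.18, 0.984, -0.003], [0.984, 0.18, -0.003], [-0.003, -0.003, -1.0]]
ft_force: [1.3, 0.4, 1.1]
gripper_width: 0.0067
gripper_force: 0.0
loaf ((660.1185302734375, -162.73171997070312), (59.34000778198242, 127.85398864746094), 10.40590763092041) [0.08317983 0.08717898 0.08892175]
```

View pics/w5.png

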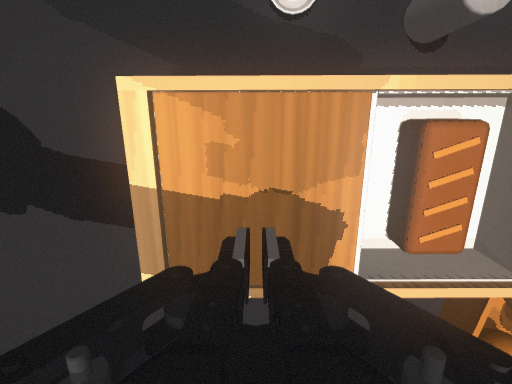

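The loaf lies flat and slash-up in the well at (450,185), 59×128 mm with its top at 0.087, below the rim. The fingers are over the lid, so press and slide it shut.

```bash
python3 -m crank '0 0 0 0.03 0;0 0 0 0.055 0;0 0 0 0.07 0;0 0 0 0.078 0;0 0 0 0.082 0;0 0 0 0.084 0;0 0 0 0.086 0;0 0 0 0.086 0'; python3 -m crank '0 0 0.004 0 0;0 0 0.01 0 0;0 0 0.02 0 0;0 0 0.03 0 0;0 0 0.03 0 0'
```

```text
time: 20.55
ee_pos: [0.4957, -0.1919, 0.1083]
tcp_rot: [[-0.185, 0.983, 0.007], [0.983, 0.185, -0.002], [-0.003, 0.007, -1.0]]
ft_force: [-1.8, 2.4, 15.1]
gripper_width: -0.0002
gripper_force: 7.6
time: 21.18
ee_pos: [0.5261, -0.1862, 0.1084]
tcp_rot: [[-0.185, 0.983, 0.009], [0.983, 0.185, -0.001], [-0.003, 0.009, -1.0]]
ft_force: [1.5, 1.7, 12.8]
gripper_width: -0.0
gripper_force: 6.0
```

```bash
python3 -m crank '0 0 0.01 0 0;0 0 0.022 0 0;0 0 0.034 0 0;0 0 0.046 0 0;0 0 0.058 0 0;0 0 0.07 0 0;0 0 0.082 0 0;0 0 0.094 0 0;0 0 0.106 0 0;0 0 0.118 0 0;0 0 0.128 0 0;0 0 0.13 0 0'; python3 -m crank '0 0 0.004 0.001 0;0 0 0.007 0.001 0;0 0 0.01 0.001 0;0 0 0.01 0.001 0'
```

```text
time: 22.68
ee_pos: [0.6523, -0.1626, 0.1084]
tcp_rot: [[-0.184, 0.983, 0.006], [0.983, 0.184, -0.001], [-0.002, 0.006, -1.0]]
ft_force: [-1.4, 0.4, 11.2]
gripper_width: 0.0
gripper_force: 5.6
time: 23.18
ee_pos: [0.6554, -0.1621, 0.1083]
tcp_rot: [[-0.183, 0.983, -0.009], [0.983, 0.183, -0.004], [-0.002, -0.009, -1.0]]
ft_force: [-18.5, -0.1, 26.8]
gripper_width: -0.0001
gripper_force: 13.3
```

Hard against the far stop. Lift straight up, back off and check.

```bash
python3 -m crank '0 0 0 -0.02 0;0 0 0 -0.06 0;0 0 0 -0.12 0;0 0 -0.06 -0.12 0;0 0 -0.12 -0.12 0;0 0.05 -0.16 -0.12 0;0 0.11 -0.16 -0.12 0;0 0.16 -0.16 -0.12 0;0 0.2 -0.16 -0.12 0;0 0.2 -0.16 -0.12 0;0 0.2 -0.16 -0.12 0;0 0.2 -0.16 -0.12 0'
python3 - <<'E'
from h import *
p,d=env.grab_frame("top");cv2.imwrite("pics/t6.png",cv2.resize(p[90:250,150:400,::-1],(780,500)))
W=world("top",d);z=W[...,2];hsv=cv2.cvtColor(p,cv2.COLOR_RGB2HSV);k=near(W,[.568,-.175],.24)&(z>.09)&(z<.125)
print('lid',rect("top",cv2.erode((k&(hsv[...,1]>110)).astype(np.uint8),np.ones((3,3))),.109))
print('white',rect("top",k&(hsv[...,1]<40),.1))
m=near(W,[.44,.226],.05)&(z>.035)&(z<.09);print('bun',rect("top",m,.045))
s=env.sense();print(s['ft_force'],s['ee_pos'])
E
```

```text
time: 24.68
ee_pos: [0.4655, 0.0047, 0.2237]
tcp_rot: [[-0.182, 0.983, 0.0], [0.983, 0.182, -0.0], [-0.0, 0.0, -1.0]]
ft_force: [-0.3, 0.1, -0.4]
gripper_width: -0.0
gripper_force: 0.0
lid (array([ 655.9, -161.5]), array([161.1, 161. ]), 10.7, 2319, array([[ 0.747, -0.07 ,  0.109]]))
white (array([ 486.3, -191.5]), array([175.5, 174.6]), 10.7, 2993, array([[ 0.588, -0.096,  0.1  ]]))
bun (array([439. , 229.8]), array([71.3, 68. ]), 89.3, 404, array([[0.473, 0.265, 0.045]]))
[-0.4837862   0.15717686 -0.28241787] [0.46537393 0.00471454 0.2236274 ]
```

View pics/t6.png

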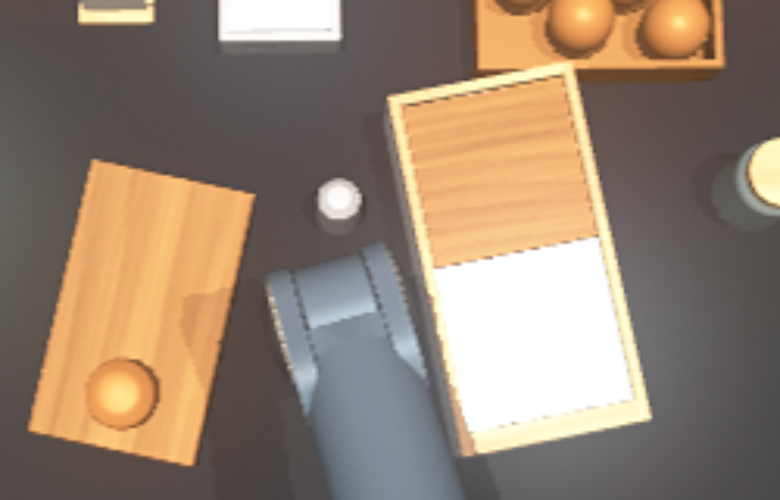

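The lid is shut tight against the far strip (crop, around (485,85)). The bun and shaker have not moved and the robot is clear, so I'm handing in.

```bash
python3 -c "from cell import env; print(env.close_job())"
```

```text
the job is handed in; nothing more can be done
None
```

The long loaf is on the floor of the keeper's well, right way up, with the lid slid fully shut over it; the bun, checked by camera, has not moved, and the job was handed in at about 25 s.

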